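# Unclamp a carved seal and hold it over the ink paste

### The arm

A 7-joint arm with a two-finger parallel gripper is mounted at the origin on the work surface. World frame = base frame: x ahead of the robot, y to its left, z up, the work surface at z = 0. Lengths are in m, angles in rad, forces in N, time in s.
With the tool pointing down it reaches from about 0.425 to 0.825 m from the base axis. Payload 3.6 kg.
Tool frame: the origin (TCP) lies at the very end of the fingers, on their centre line; the grasp point (between the pads) lies 19 mm behind it (bot.grip_depth is the distance from the TCP to the grasp point, in m); x points along the fingers, y is the direction in which the jaws open and shut, and the axes are right-handed (so a half turn about x gives the same grasp; the last joint's range is limited). The gripper opens to 85 mm and grips with 20 to 120 N. Pads are 22 mm wide; open, the fingers measure 114 mm over their backs; the gripper's body (76 mm by 85 mm) begins 54 mm behind the grasp point. The pads swing forward as they close: fully open they stand 13 mm farther back than shut.
Start: joints at [-1.349, 0.615, -0.013, 1.423, 0.008, 1.103, -0.04], TCP at [0.159, 0.63, 0.231] pointing down, gripper open.
Joint ranges: [-3.12, 3.12], [-0.3, 2.06], [-1.34, 1.32], [0.26, 2.42], [-1.36, 4.5], [0.01, 1.98], [-2.84, 2.84]. Speed limits (rad/s): [2.79, 2.79, 3.14, 3.14, 3.14, 3.14, 3.14].

### API

Orientations are given as a unit quaternion [x, y, z, w].
In Python, from bench import bot, vision gives the robot as it stands.
- The arm moves only by the shell command python3 -m handwheel 'ROWS' [OPENING] [FORCE]. ROWS is JSON, a list of rows, each an object of numbers: "x", "y", "z": the shift along the world's x, y, z in m; "roll": the turn about the world's z in rad. In form: [{"x": .., "y": .., "z": .., "roll": ..}, ...]. A call has 1 to 5 rows; each row shifts and turns the pose as measured when the row begins; what a row does not reach is not made up. A row lasts 1/12 s, in which the tool goes at most 41.7 mm and 7.16 degrees, less where a joint would pass 70% of its speed; a pose out of reach is approached as far as the arm can. A call is refused whole if a number of a shift passes 0.0417 or a number of a turn 0.125, either way. A call with a gripper value outside its range is refused whole. OPENING is the finger opening in m, from 0 to 0.0854, set as the call begins (- or left out, the last holds). The fingers move at their own pace and stop on an object; FORCE is the grip in N (left out, the last holds). Time passes only in rows, so rows that do not move let the fingers close. It gives the time, the measured TCP pose, the force and the opening at its end, in the units of the state.
- bot.read_state(): the state, without advancing time (a new reading comes with each control period).
- vision.snapshot(name): name is "scene" or "side" or "wrist"; returns a dict with "img" (420x560x3 uint8, red, green, blue), "range_z" (420x560 float32, m along the optical axis (not along the pixel's ray), 0 where there is no reading), "fx", "fy", "cx", "cy" (pixels), "k1" (the pictures are not rectified: a ray, as slopes to the right and down, at radius r is drawn at 1 + k1 r^2 times it, then the intrinsics apply), "view" (4x4, takes a point from world to camera coordinates). Camera axes: x right, y up, looking along -z (the intrinsics and any distortion apply to the point x, -y, -z); pixel columns grow to the right and rows downward; lengths in m; the calibration is good to about 2 mm. A picture is of the moment at which its call begins.
- bot.job_done(): hands the job in, once; it reports no verdict.
The state is a dict: "clock": time; "qpos": joint angles; "qd": joint speeds; "effort": joint torques, N m; "tcp_pos": TCP position; "tool_rot": TCP orientation; "ft_force": force on the tool from outside, world axes, zero at the start; "ft_torque": the same for the moment, N m; "gripper_width": opening from 0.0 (shut) to 1.0 (fully open).
Only numpy, scipy, OpenCV 4.12 (cv2) and the standard library are available. Lean on these libraries where they do the work, as an engineer would, in place of code of your own. Each camera call takes 0.05 s, during which the arm holds its last target. There are 200 camera calls.

### The job

The stone seal has just been carved and is still clamped in the green seal vise. Wind the vise's red-handled crank anticlockwise (seen from above) more than a full turn, all the way to its stop, to open the jaw; then lift the seal straight out and carry it upright to the blue dish of red ink paste. Finish while still holding the seal there in the gripper, level and still, centred about a hand's breadth (5 to 15 cm) above the paste; do not let go or touch the paste, and leave the dish, white bowl, paperweight and jar where they are.

Things in the scene. Friction and masses are not known exactly. Their poses are not given: they have to be found in the camera images.
- vise: Green seal vise fixed to the table, base 100 x 264 mm, bed 30 mm high. Origin: centre of its underside; y along its length, z up. Crank axis at y = +75 mm, seal at y = -65 mm. Two steel jaws, 50 mm wide along x, tops 52 mm above the table, hold the seal from its -y and +y sides; winding the crank slides the +y jaw 10 mm towards +y. The seal's two x faces are free, nothing beside them above the bed.
- crank (a joint): Crank on the vise, vertical axis. rad; 0 = jaw tight, grows anticlockwise seen from above, hard stop at 8.0 = jaw fully open. Starts between 0 and 1.4, so 6.6 to 8 rad lead to the stop. Turns with under 2 N at the handle, stays where left. At value a the handle lies at the angle pi + a from the vise's +x.
- crank_axis (a point): Point on the crank's axis, at the height of the crank arm's top, 63 mm above the table.
- crank_knob (a point): Middle of the upright red crank handle, 24 mm above the crank arm's top: round, 20 mm diameter, 38 mm tall (63 to 101 mm above the table), 45 mm from the crank's axis. It spins freely about its own upright axis, so a gripper holding it need not turn as it goes round. The crank's hub rises only 5 mm above the arm's top.
- seal: Reddish-brown stone seal, 0.2 to 0.3 kg: a square block 36 x 36 x 60 mm with a carved round knob (26 mm wide, 18 mm high) on top, standing on the vise's bed between the jaws, its sides parallel to the vise's. Origin: centre of its underside, z up. Its upper 38 mm of block stand above the jaws.
- dish: Round blue ceramic dish, 90 mm across, 24 mm high, standing loose on the table left or right of the vise, with red ink paste whose surface is 15 mm above the table. Origin: centre of its underside.
- washer: Round white ceramic bowl for washing brushes, 90 mm across and 45 mm high, loose on the side of the vise where the dish is not. Origin: centre of its underside. Leave alone.
- paperweight: Dark wooden paperweight bar with a brass line, 36 x 200 x 20 mm, loose, beyond the vise. Origin: centre of its underside. Leave alone.
- jar: Small amber glass jar with a black cap, 48 mm across, 70 mm high, loose. Origin: centre of its underside. Leave alone.
Things that resemble listed ones, but are neither listed nor needed, are in the scene too. Of the things shaped like the dish, the blue one is meant.

How it is judged:
On the way, in this order (a step that is already met when the one before it is completed fails the run):
1. the crank has been wound to its stop and the jaw is open (value of joint crank above 7.7 rad), for 0.1 s.
2. the seal is lifted clear of the jaws in the gripper (height (world z) of seal above 0.058 m and contact force between the fingers and seal above 1 N), for 0.2 s.
At the end, for the whole second after the job is handed in: The crank is still at its open stop (within 0.3 rad); the seal is held by the fingers, upright within 7 degrees, at rest, its axis within 25 mm of the dish's centre and its underside 40 to 160 mm above the paste, touching nothing but the gripper (value of joint crank above 7.7 rad and contact force between the fingers and seal above 1 N and horizontal distance between seal and dish below 0.025 m and height (world z) of seal between 0.055 and 0.175 m and angle between seal's own z axis and vertical below 0.12 rad and linear speed of seal below 0.02 m/s and angular speed of seal below 0.15 rad/s and contact force between seal and dish below 0.2 N and contact force between seal and vise below 0.2 N and contact force between the arm and dish below 0.5 N); the arm keeps its last pose, push and grip.
It fails at once if the seal is pulled out of the vise while it is still clamped (height (world z) of seal above 0.04 m and value of joint crank below 6.3 rad).
It fails at once if the seal is tipped over (angle between seal's own z axis and vertical above 0.4 rad).
It fails at once if the seal touches the paste or its dish (contact force between seal and dish above 0.5 N).
It fails at once if the dish is pushed away (distance of dish from where it was at the start of the episode above 0.015 m).
It fails at once if the white bowl, paperweight or jar is disturbed (distance of any of washer, paperweight, jar from where it was at the start of the episode above 0.02 m).
It also fails if it takes over 67 s, if anything falls off the work surface, if the arm or the gripper's body presses on something with over 40 N, if the wrist force passes 120 N, or if a joint passes its speed limit or range.

## Working session

There is one attempt and no reset: what is moved stays moved. The work goes in short steps, Python scripts to look and compute and a shell command to move; the robot and the scene stay as the last step left them, time stands still between calls to the robot, and variables do not carry over. Pictures are saved under pics/ and viewed, about 8 in all and at most 12, crops included, and the job is handed in when it is done.

```bash
ls; mkdir -p pics
cat > h.py <<'E'
import numpy as np, cv2
from bench import bot, vision
def save(s,n): cv2.imwrite('pics/'+n, s['img'][:,:,::-1])
def rays(s,uv):
    uv=np.atleast_2d(uv).astype(float)
    d=np.stack([(uv[:,0]-s['cx'])/s['fx'],(uv[:,1]-s['cy'])/s['fy']],1)
    p=d.copy()
    for _ in range(20): p=d/(1+s['k1']*(p**2).sum(1,keepdims=True))
    c=np.c_[p[:,0],-p[:,1],-np.ones(len(p))]
    V=np.array(s['view']); R=V[:3,:3]; t=V[:3,3]
    return -R.T@t, c@R
def onz(s,uv,z):
    o,d=rays(s,uv); k=(z-o[2])/d[:,2]; return o+d*k[:,None]
def cloud(s):
    h,w=s['range_z'].shape; v,u=np.mgrid[:h,:w]
    o,d=rays(s,np.c_[u.ravel(),v.ravel()])
    P=o+d*s['range_z'].ravel()[:,None]; P[s['range_z'].ravel()==0]=np.nan
    return P.reshape(h,w,3)
E
python3 - <<'E'
from h import *
a=vision.snapshot('scene');b=vision.snapshot('side')
save(a,'scene0.png');save(b,'side0.png')
for s in(a,b): print(s['fx'],s['k1'],rays(s,[280,210]))
st=bot.read_state();print(st['clock'],st['tcp_pos'],st['tool_rot'])
np.savez('s0.npz',**{'a_'+k:v for k,v in a.items()},**{'b_'+k:v for k,v in b.items()})
E
```

```text
pics
420.9017535660188 0.026200038377558698 (array([1.1350235 , 0.50286604, 0.75731262]), array([[-0.55707861, -0.46968227, -0.68502859]]))
400.0091091784897 -0.11854570429337469 (array([ 0.4705921 , -0.64437462,  0.6070859 ]), array([[ 0.09989995,  0.78825115, -0.60720331]]))
0.1 [0.15922726 0.62946881 0.23021556] [ 0.08651507  0.70179167 -0.08819718  0.70158738]
```

View pics/scene0.png

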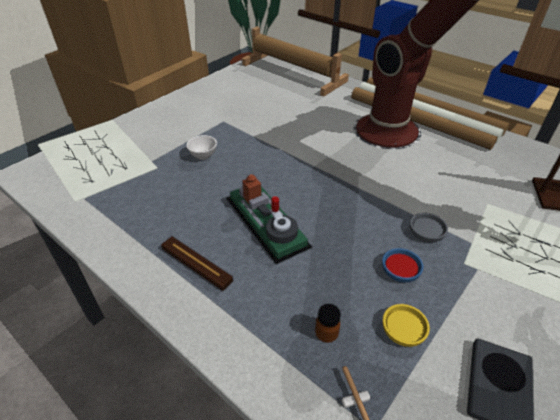

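View pics/side0.png

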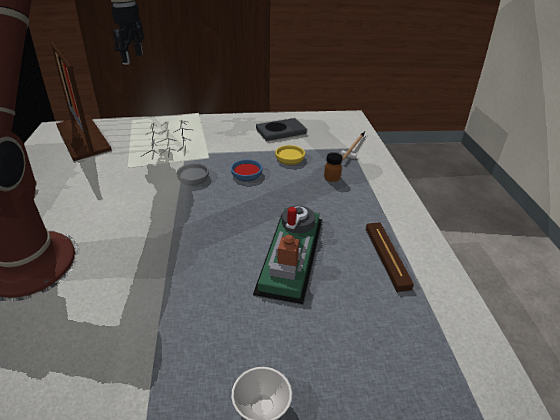

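The scene view shows the seal at about (252,188), the red crank handle at (276,204), the blue dish with red paste at (402,265), the bowl at (201,148) and the jar at (328,322). In the side view the seal is at (289,252), the handle at (292,216) and the dish at (247,170).

Run:
```python
from h import *
z=np.load('s0.npz')
S={p:{k[2:]:z[k] for k in z.files if k[0]==p} for p in 'ab'}
for p,s in S.items():
    C=cloud(s); hsv=cv2.cvtColor(s['img'],cv2.COLOR_RGB2HSV); H,Sa,V=[hsv[...,i].astype(int) for i in range(3)]
    ok=(C[...,0]>.3)&(C[...,0]<1)&(abs(C[...,1])<.6)&(C[...,2]<.15)&(C[...,2]>.0)
    for n,m in dict(red=((H<4)|(H>175))&(Sa>190)&(V>90),brown=(H>=4)&(H<14)&(Sa>90)&(V>50),green=(H>55)&(H<95)&(Sa>70),blue=(H>98)&(H<125)&(Sa>130)&(V>60)).items():
        k,l,st,c=cv2.connectedComponentsWithStats((m&ok).astype(np.uint8))
        for i in range(1,k):
            if st[i,4]<40: continue
            Q=C[l==i]
            print(p,n,st[i].tolist(),c[i].round(1),'med',np.median(Q,0).round(3),'lo',np.percentile(Q,3,axis=0).round(3),'hi',np.percentile(Q,97,axis=0).round(3))
            if n=='green':
                T=Q[abs(Q[:,2]-.03)<.004]
                print('  bed rect',cv2.minAreaRect((T[:,:2]*1000).astype(np.float32)), cv2.minAreaRect((Q[:,:2]*1000).astype(np.float32)))
            if n=='red':
                cc=c[i]; print('  onz .015',onz(s,cc,.015).round(4),' .082',onz(s,cc,.082).round(4))
```

```text
a red [386, 254, 32, 23, 528] [401.9 265.2] med [0.492 0.319 0.015] lo [0.464 0.29  0.012] hi [0.518 0.349 0.017]
  onz .015 [[0.4919 0.3197 0.015 ]]  .082 [[0.5499 0.3363 0.082 ]]
a brown [243, 175, 18, 26, 346] [251.4 187.4] med [ 0.568 -0.068  0.081] lo [ 0.548 -0.092  0.048] hi [ 0.58  -0.057  0.108]
a brown [162, 237, 69, 50, 537] [197.4 261.8] med [ 0.789 -0.031  0.02 ] lo [ 0.769 -0.135  0.018] hi [0.801 0.051 0.023]
a brown [318, 322, 22, 20, 217] [330.1 332.2] med [0.747 0.301 0.038] lo [0.728 0.282 0.01 ] hi [0.754 0.309 0.051]
a green [230, 189, 78, 72, 1172] [268.7 230.2] med [0.61  0.037 0.029] lo [ 0.57  -0.129  0.006] hi [0.651 0.112 0.033]
  bed rect ((578.566162109375, -12.61456298828125), (247.14498901367188, 84.57588958740234), 71.67670440673828) ((573.0193481445312, -10.60601806640625), (251.3798370361328, 104.09796142578125), 72.19514465332031)
a blue [383, 249, 40, 33, 259] [401.8 262.8] med [0.486 0.315 0.022] lo [0.452 0.279 0.015] hi [0.536 0.361 0.026]
b red [234, 164, 25, 11, 198] [246.2 169.1] med [0.494 0.32  0.015] lo [0.465 0.297 0.013] hi [0.522 0.345 
[... 187 characters left out ...]
1]
b brown [367, 223, 46, 63, 817] [389.5 254.8] med [ 0.783 -0.06   0.02 ] lo [ 0.767 -0.141  0.017] hi [0.802 0.045 0.022]
b brown [278, 235, 21, 31, 545] [288.1 250.5] med [ 0.558 -0.092  0.086] lo [ 0.541 -0.101  0.052] hi [ 0.578 -0.073  0.108]
b green [257, 213, 62, 86, 1610] [287.5 266.2] med [ 0.56  -0.106  0.029] lo [ 0.504 -0.145  0.007] hi [0.639 0.058 0.032]
  bed rect ((576.34619140625, -18.197128295898438), (249.78038024902344, 85.46357727050781), 71.3089599609375) ((573.3040771484375, -17.182357788085938), (249.84295654296875, 92.2008285522461), 71.28550720214844)
b blue [231, 161, 31, 17, 145] [245.9 168. ] med [0.492 0.331 0.019] lo [0.454 0.274 0.012] hi [0.533 0.358 0.024]
```

```bash
python3 - <<'E'
from h import *
z=np.load('s0.npz')
S={p:{k[2:]:z[k] for k in z.files if k[0]==p} for p in 'ab'}
for p,s in S.items():
    C=cloud(s); hsv=cv2.cvtColor(s['img'],cv2.COLOR_RGB2HSV); H,Sa,V=[hsv[...,i].astype(int) for i in range(3)]
    near=np.hypot(C[...,0]-.601,C[...,1]-.056)<.075
    m=near&((H<6)|(H>172))&(Sa>120)&(C[...,2]>.04)
    ys,xs=np.where(m); Q=C[m]; print(p,'knob',m.sum(),xs.min(),xs.max(),ys.min(),ys.max(),np.median(Q,0).round(3),Q.min(0).round(3),Q.max(0).round(3))
    print('  mid',onz(s,[xs.mean(),ys.mean()],.085).round(4)); T=Q[Q[:,2]>.097]; print('  top',len(T),T.mean(0).round(4) if len(T) else '')
    w=near&(Sa<60)&(C[...,2]>.055)&(C[...,2]<.075); Q=C[w]; print('  hub/arm',len(Q),Q.mean(0).round(3), Q.min(0).round(3),Q.max(0).round(3))
    q=(np.hypot(C[...,0]-.556,C[...,1]+.077)<.04)&(C[...,2]>.084)&(C[...,2]<.094); Q=C[q]
    print('  sealblocktop',len(Q),cv2.minAreaRect((Q[:,:2]*1000).astype(np.float32)))
    q=(np.hypot(C[...,0]-.556,C[...,1]+.077)<.04)&(C[...,2]>.104); Q=C[q]
    print('  knobtop',len(Q),Q.mean(0).round(4) if len(Q) else '')
st=__import__('bench').bot.read_state()
from scipy.spatial.transform import Rotation as R
print(R.from_quat(st['tool_rot']).as_matrix().round(3))
E
cd pics; python3 -c "
import cv2
a=cv2.imread('scene0.png')[170:260,220:320];b=cv2.imread('side0.png')[195:305,245:335]
cv2.imwrite('crop0.png',cv2.hconcat([cv2.resize(a,(400,360)),cv2.resize(b,(295,360))]))"
```

```text
a knob 99 272 278 196 211 [0.583 0.022 0.091] [0.572 0.01  0.064] [0.588 0.026 0.104]
  mid [[0.5789 0.0182 0.085 ]]
  top 35 [0.5799 0.019  0.1009]
  hub/arm 257 [0.6   0.051 0.063] [0.57  0.005 0.055] [0.624 0.093 0.071]
  sealblocktop 114 ((559.5932006835938, -77.34800720214844), (36.61711120605469, 36.28971481323242), 70.13494873046875)
  knobtop 37 [ 0.5612 -0.0764  0.1069]
b knob 144 287 296 207 224 [0.577 0.009 0.088] [0.57  0.004 0.05 ] [0.587 0.059 0.103]
  mid [[0.5783 0.0124 0.085 ]]
  top 43 [0.5792 0.0124 0.1003]
  hub/arm 174 [0.599 0.038 0.063] [0.567 0.001 0.055] [0.62  0.074 0.07 ]
  sealblocktop 203 ((559.902587890625, -80.93710327148438), (36.01432800292969, 35.898616790771484), 70.31885528564453)
  knobtop 55 [ 0.5597 -0.0826  0.1068]
[[-0.001  0.245  0.969]
 [-0.002  0.969 -0.245]
 [-1.    -0.002  0.   ]]
```

View pics/crop0.png

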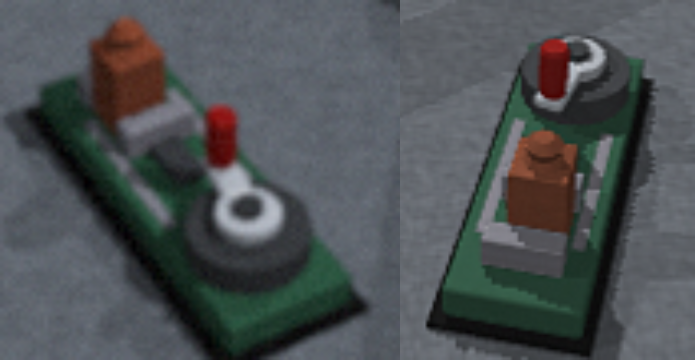

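The seal is at (0.560,-0.079), vise yaw about -19°, crank axis about (0.6055,0.0535) and knob about (0.579,0.0155). Its radius works out at 46 mm, which matches the given 45 mm, so crank ≈ 1.29 rad. The dish is at (0.493,0.320). Next I move above the knob with the jaws along the vise's x.

```bash
R='.'; for i in 1; do :; done
python3 -m handwheel '[{"x":0.021,"y":-0.0307,"roll":-0.083},{"x":0.021,"y":-0.0307,"roll":-0.083},{"x":0.021,"y":-0.0307,"roll":-0.083},{"x":0.021,"y":-0.0307,"roll":-0.083},{"x":0.021,"y":-0.0307,"roll":-0.083}]' 0.0854 25
python3 -m handwheel '[{"x":0.021,"y":-0.0307,"roll":-0.083},{"x":0.021,"y":-0.0307,"roll":-0.083},{"x":0.021,"y":-0.0307,"roll":-0.083},{"x":0.021,"y":-0.0307,"roll":-0.083},{"x":0.021,"y":-0.0307,"roll":-0.083}]'
```

```text
schema error: expected keys x, y, z, roll
schema error: expected keys x, y, z, roll
```

```bash
python3 -m handwheel '[{"x":0.021,"y":-0.0307,"z":0,"roll":-0.083},{"x":0.021,"y":-0.0307,"z":0,"roll":-0.083},{"x":0.021,"y":-0.0307,"z":0,"roll":-0.083},{"x":0.021,"y":-0.0307,"z":0,"roll":-0.083},{"x":0.021,"y":-0.0307,"z":0,"roll":-0.083}]' 0.0854 25
python3 -m handwheel '[{"x":0.021,"y":-0.0307,"z":0,"roll":-0.083},{"x":0.021,"y":-0.0307,"z":0,"roll":-0.083},{"x":0.021,"y":-0.0307,"z":0,"roll":-0.083},{"x":0.021,"y":-0.0307,"z":0,"roll":-0.083},{"x":0.021,"y":-0.0307,"z":0,"roll":-0.083}]'
cat > st.py <<'E'
from h import *
from scipy.spatial.transform import Rotation as R
s=bot.read_state();M=R.from_quat(s['tool_rot']).as_matrix()
print('clk',round(s['clock'],2),'tcp',np.round(s['tcp_pos'],4),'yawY',round(np.degrees(np.arctan2(M[1,1],M[0,1])),1),'down',M[:,0].round(3),'F',np.round(s['ft_force'],1),'w',round(s['gripper_width'],3),'q7',round(s['qpos'][6],2))
E
python3 st.py
```

```text
clock: 0.52
tcp_pos: [0.2555, 0.4767, 0.2256]
tool_rot: [0.229, 0.672, -0.23, 0.665]
ft_force: [0.7, -0.3, 0.3]
gripper_width: 1.0
clock: 0.93
tcp_pos: [0.3627, 0.3138, 0.2243]
tool_rot: [0.367, 0.608, -0.369, 0.6]
ft_force: [0.9, 0.4, 0.3]
gripper_width: 1.001
clk 0.93 tcp [0.3627 0.3138 0.2243] yawY 27.2 down [-0.011  0.004 -1.   ] F [0.9 0.4 0.3] w 1.001 q7 -0.15
```

```bash
python3 -m handwheel '[{"x":0.0216,"y":-0.0298,"z":0,"roll":-0.081},{"x":0.0216,"y":-0.0298,"z":0,"roll":-0.081},{"x":0.0216,"y":-0.0298,"z":0,"roll":-0.081},{"x":0.0216,"y":-0.0298,"z":0,"roll":-0.081},{"x":0.0216,"y":-0.0298,"z":0,"roll":-0.081}]' >/dev/null
python3 -m handwheel '[{"x":0.0216,"y":-0.0298,"z":0,"roll":-0.081},{"x":0.0216,"y":-0.0298,"z":0,"roll":-0.081},{"x":0.0216,"y":-0.0298,"z":0,"roll":-0.081},{"x":0.0216,"y":-0.0298,"z":0,"roll":-0.081},{"x":0.01,"y":-0.014,"z":0,"roll":-0.04}]' >/dev/null
python3 -m handwheel '[{"x":0,"y":0,"z":0,"roll":0},{"x":0,"y":0,"z":0,"roll":0}]' >/dev/null
python3 st.py
python3 - <<'E'
from h import *
save(vision.snapshot('wrist'),'w1.png')
E
```

```text
clk 1.93 tcp [0.574  0.0048 0.2216] yawY -19.9 down [-0.009  0.005 -1.   ] F [-0.1  0.5  0.3] w 0.996 q7 -0.1
```

View pics/w1.png

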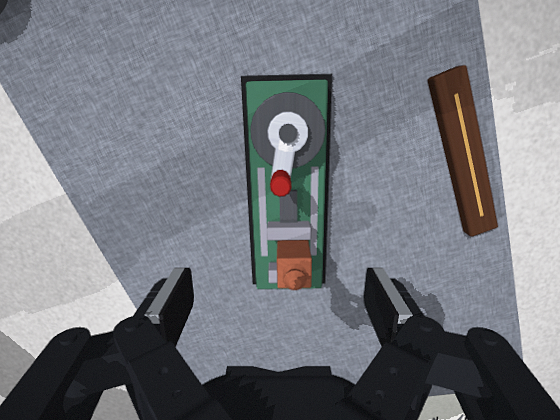

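The wrist view shows the hub at (288,133), the red knob at (280,182) and the seal at (294,270), with the jaws square to the vise. I refine the positions from here.

Run:
```python
from h import *
s=vision.snapshot('wrist'); C=cloud(s)
hsv=cv2.cvtColor(s['img'],cv2.COLOR_RGB2HSV); H,Sa,V=[hsv[...,i].astype(int) for i in range(3)]
m=((H<6)|(H>172))&(Sa>150)&(C[...,2]>.097)&(C[...,2]<.105)
Q=C[m];print('knobtop',len(Q),Q.mean(0),cv2.minEnclosingCircle((Q[:,:2]*1000).astype(np.float32)))
print('hub', onz(s,[288,133],.068).round(4))
w=(Sa<50)&(V>150);w[:105]=0;w[165:]=0;w[:,:260]=0;w[:,320:]=0
n,l,st,c=cv2.connectedComponentsWithStats(w.astype(np.uint8)); 
ys,xs=np.where(w&(np.indices(w.shape)[0]<152)); print('ring',xs.min(),xs.max(),ys.min(),onz(s,[(xs.min()+xs.max())/2,ys.min()+(xs.max()-xs.min())/2],.063))
b=(H>=4)&(H<14)&(Sa>90)
Q=C[b&(C[...,2]>.085)&(C[...,2]<.094)&(C[...,0]<.65)]; print('sealtop',len(Q),cv2.minAreaRect((Q[:,:2]*1000).astype(np.float32)))
g=(H>55)&(H<95)&(Sa>70); Q=C[g&(abs(C[...,2]-.03)<.004)];print('bed',cv2.minAreaRect((Q[:,:2]*1000).astype(np.float32)))
```

```text
knobtop 318 [0.5794677  0.0173608  0.10050941] ((579.3440551757812, 16.747041702270508), 9.295494079589844)
hub [[0.6006 0.0561 0.068 ]]
ring 268 307 112 [[0.60050908 0.05710245 0.063     ]]
sealtop 693 ((560.2138671875, -77.30680847167969), (35.80514907836914, 35.219261169433594), 71.87470245361328)
bed ((576.9695434570312, -14.531661987304688), (248.49298095703125, 85.12007904052734), 71.2710952758789)
```

```bash
python3 -m handwheel '[{"x":0.003,"y":0.006,"z":0,"roll":0.02},{"x":0.002,"y":0.006,"z":-0.03,"roll":0},{"x":0,"y":0,"z":-0.03,"roll":0},{"x":0,"y":0,"z":-0.03,"roll":0},{"x":0,"y":0,"z":-0.02,"roll":0}]' >/dev/null
python3 -m handwheel '[{"x":0,"y":0,"z":0,"roll":0}]' >/dev/null
python3 st.py
```

```text
clk 2.53 tcp [0.5777 0.0357 0.111 ] yawY -17.0 down [-0.004  0.018 -1.   ] F [ 0.4  0.  -0.5] w 1.0 q7 -0.03
```

```bash
python3 -m handwheel '[{"x":0,"y":0,"z":0,"roll":0},{"x":0,"y":0,"z":0,"roll":0},{"x":0,"y":0,"z":0,"roll":0}]' >/dev/null
python3 st.py
python3 -m handwheel '[{"x":0.001,"y":-0.009,"z":0,"roll":0},{"x":0,"y":0,"z":0,"roll":0},{"x":0,"y":0,"z":0,"roll":0}]' >/dev/null
python3 st.py
```

```text
clk 2.78 tcp [0.5776 0.0412 0.1124] yawY -16.5 down [-0.004  0.021 -1.   ] F [ 0.1  0.7 -0.4] w 1.0 q7 -0.03
clk 3.03 tcp [0.581  0.0321 0.1163] yawY -16.4 down [ 0.004  0.022 -1.   ] F [-0.3  0.6  0.9] w 1.001 q7 -0.01
```

```bash
for i in 1 2 3 4; do python3 -m handwheel '[{"x":0,"y":0,"z":0,"roll":0}]' >/dev/null; python3 st.py; done
python3 -c "
from bench import bot
import numpy as np
print(np.round(bot.read_state()['qd'],3))"
```

```text
clk 3.12 tcp [0.5816 0.0312 0.1172] yawY -16.4 down [ 0.005  0.021 -1.   ] F [ 0.3 -0.   0.4] w 0.999 q7 -0.01
clk 3.2 tcp [0.582  0.0308 0.1178] yawY -16.5 down [ 0.007  0.021 -1.   ] F [ 0.6 -0.7  0.5] w 1.001 q7 -0.01
clk 3.28 tcp [0.5822 0.0305 0.1182] yawY -16.5 down [ 0.007  0.021 -1.   ] F [ 0.9  0.4 -0.7] w 0.999 q7 -0.01
clk 3.37 tcp [0.5822 0.0304 0.1183] yawY -16.5 down [ 0.008  0.021 -1.   ] F [ 0.2  0.9 -0.5] w 1.001 q7 -0.01
[ 0.003 -0.004  0.001 -0.    -0.     0.001  0.001]
```

```bash
python3 -m handwheel '[{"x":-0.0027,"y":-0.0134,"z":-0.01,"roll":-0.02},{"x":0,"y":0,"z":0,"roll":0},{"x":0,"y":0,"z":0,"roll":0},{"x":0,"y":0,"z":0,"roll":0},{"x":0,"y":0,"z":0,"roll":0}]' >/dev/null
python3 st.py
```

```text
clk 3.78 tcp [0.5802 0.0187 0.1086] yawY -17.6 down [ 0.009  0.023 -1.   ] F [-1.1  0.5  0.1] w 1.001 q7 0.0
```

```bash
python3 -m handwheel '[{"x":-0.0007,"y":-0.0017,"z":-0.02,"roll":-0.015},{"x":0,"y":0,"z":-0.014,"roll":0},{"x":0,"y":0,"z":0,"roll":0},{"x":0,"y":0,"z":0,"roll":0},{"x":0,"y":0,"z":0,"roll":0}]' >/dev/null
python3 -m handwheel '[{"x":0,"y":0,"z":0,"roll":0},{"x":0,"y":0,"z":0,"roll":0}]' >/dev/null
python3 st.py
```

```text
clk 4.37 tcp [0.5829 0.0206 0.0776] yawY -18.1 down [ 0.017  0.025 -1.   ] F [-0.   0.7  0.1] w 0.997 q7 0.02
```

```bash
python3 -m handwheel '[{"x":-0.003,"y":-0.0035,"z":-0.005,"roll":0},{"x":0,"y":0,"z":0,"roll":0},{"x":0,"y":0,"z":0,"roll":0}]' >/dev/null
python3 st.py
python3 -m handwheel '[{"x":0,"y":0,"z":0,"roll":0},{"x":0,"y":0,"z":0,"roll":0},{"x":0,"y":0,"z":0,"roll":0},{"x":0,"y":0,"z":0,"roll":0},{"x":0,"y":0,"z":0,"roll":0}]' 0 25 >/dev/null
python3 -m handwheel '[{"x":0,"y":0,"z":0,"roll":0},{"x":0,"y":0,"z":0,"roll":0},{"x":0,"y":0,"z":0,"roll":0},{"x":0,"y":0,"z":0,"roll":0},{"x":0,"y":0,"z":0,"roll":0}]' >/dev/null
python3 st.py
```

```text
clk 4.62 tcp [0.5807 0.0169 0.0738] yawY -18.1 down [ 0.02   0.025 -0.999] F [0.7 0.2 0.2] w 1.0 q7 0.03
clk 5.45 tcp [0.5806 0.0165 0.0742] yawY -18.1 down [ 0.02   0.026 -0.999] F [-0.2  0.1  0.1] w 0.22 q7 0.03
```

```bash
cat > pl.py <<'E'
from h import *
c=np.array([.6005,.0565]);s=bot.read_state();p=np.array(s['tcp_pos']);v=p[:2]-c
t=np.degrees(np.arctan2(v[1],v[0]))%360
print('clk %.2f ang %.1f r %.1f z %.4f'%(s['clock'],t,1e3*np.hypot(*v),p[2]),'F',np.round(s['ft_force'],1),'w',round(s['gripper_width'],3),'tilt',R.from_quat(s['tool_rot']).as_matrix()[:2,0].round(3),'q7',round(s['qpos'][6],2))
import sys
st=float(sys.argv[1]) if len(sys.argv)>1 else 12
q=p[:2]
for i in range(1,6):
    a=np.radians(t+st*i); n=c+.045*np.array([np.cos(a),np.sin(a)]); print((n-q).round(4),end=' '); q=n
print()
E
sed -i '1a from scipy.spatial.transform import Rotation as R' pl.py; python3 pl.py
```

```text
clk 5.45 ang 243.5 r 44.7 z 0.0742 F [-0.2  0.1  0.1] w 0.22 tilt [0.02  0.026] q7 0.03
[ 0.0087 -0.0036] [ 0.0093 -0.0014] [0.0094 0.0006] [0.0091 0.0025] [0.0083 0.0043]
```

```bash
python3 -m handwheel '[{"x":0.0087,"y":-0.0036,"z":0,"roll":0},{"x":0.0093,"y":-0.0014,"z":0,"roll":0},{"x":0.0094,"y":0.0006,"z":0,"roll":0},{"x":0.0091,"y":0.0025,"z":0,"roll":0}]' >/dev/null
python3 pl.py
```

```text
clk 5.78 ang 287.6 r 45.0 z 0.0742 F [-2.   1.3  1.4] w 0.221 tilt [0.011 0.026] q7 0.01
[0.0086 0.0038] [0.0076 0.0055] [0.0063 0.007 ] [0.0048 0.0081] [0.003  0.0089]
```

Tracking is good: radius 45.0 mm and low force. I keep going.

```bash
python3 -m handwheel '[{"x":0.0086,"y":0.0038,"z":0,"roll":0},{"x":0.0076,"y":0.0055,"z":0,"roll":0},{"x":0.0063,"y":0.007,"z":0,"roll":0},{"x":0.0048,"y":0.0081,"z":0,"roll":0},{"x":0.003,"y":0.0089,"z":0,"roll":0}]' >/dev/null
python3 pl.py
```

```text
clk 6.20 ang 347.2 r 45.6 z 0.0741 F [-3.9 -0.1  3.3] w 0.221 tilt [0.005 0.026] q7 -0.06
[0.0006 0.0095] [-0.0009  0.0094] [-0.0028  0.009 ] [-0.0046  0.0082] [-0.0062  0.0071]
```

```bash
python3 -m handwheel '[{"x":0.0006,"y":0.0095,"z":0,"roll":0},{"x":-0.0009,"y":0.0094,"z":0,"roll":0},{"x":-0.0028,"y":0.009,"z":0,"roll":0},{"x":-0.0046,"y":0.0082,"z":0,"roll":0},{"x":-0.0062,"y":0.0071,"z":0,"roll":0}]' >/dev/null
python3 pl.py
```

```text
clk 6.62 ang 47.5 r 45.5 z 0.0741 F [-2.1 -3.6  2. ] w 0.222 tilt [0.007 0.018] q7 -0.12
[-0.0079  0.0052] [-0.0086  0.0039] [-0.0092  0.002 ] [-0.0094  0.0001] [-0.0092 -0.0019]
```

```bash
python3 -m handwheel '[{"x":-0.0079,"y":0.0052,"z":0,"roll":0},{"x":-0.0086,"y":0.0039,"z":0,"roll":0},{"x":-0.0092,"y":0.002,"z":0,"roll":0},{"x":-0.0094,"y":0.0001,"z":0,"roll":0},{"x":-0.0092,"y":-0.0019,"z":0,"roll":0}]' >/dev/null
python3 pl.py
```

```text
clk 7.03 ang 106.8 r 45.1 z 0.0742 F [ 3.  -3.7 -3.2] w 0.222 tilt [0.021 0.012] q7 -0.13
[-0.0087 -0.0037] [-0.0077 -0.0054] [-0.0064 -0.0069] [-0.0049 -0.008 ] [-0.0031 -0.0089]
```

```bash
python3 -m handwheel '[{"x":-0.0087,"y":-0.0037,"z":0,"roll":0},{"x":-0.0077,"y":-0.0054,"z":0,"roll":0},{"x":-0.0064,"y":-0.0069,"z":0,"roll":0},{"x":-0.0049,"y":-0.008,"z":0,"roll":0},{"x":-0.0031,"y":-0.0089,"z":0,"roll":0}]' >/dev/null
python3 pl.py
```

```text
clk 7.45 ang 160.9 r 44.7 z 0.0741 F [ 1.8  1.3 -1.6] w 0.224 tilt [0.035 0.016] q7 -0.06
[-0.0024 -0.0091] [-0.0002 -0.0094] [ 0.0018 -0.0092] [ 0.0037 -0.0087] [ 0.0054 -0.0077]
```

```bash
python3 -m handwheel '[{"x":-0.0018,"y":-0.0091,"z":0,"roll":0},{"x":-0.0002,"y":-0.0094,"z":0,"roll":0},{"x":0.0018,"y":-0.0092,"z":0,"roll":0},{"x":0.0037,"y":-0.0087,"z":0,"roll":0},{"x":0.0054,"y":-0.0077,"z":0,"roll":0}]' >/dev/null
python3 pl.py
```

```text
clk 7.87 ang 218.8 r 44.7 z 0.0741 F [ 0.7  2.6 -0.7] w 0.22 tilt [0.032 0.025] q7 0.02
[ 0.0064 -0.0069] [ 0.0079 -0.0052] [ 0.0088 -0.0034] [ 0.0093 -0.0015] [0.0094 0.0005]
```

```bash
python3 -m handwheel '[{"x":0.0064,"y":-0.0069,"z":0,"roll":0},{"x":0.0079,"y":-0.0052,"z":0,"roll":0},{"x":0.0060,"y":-0.0025,"z":0,"roll":0}]' >/dev/null
python3 pl.py 5
python3 -m handwheel '[{"x":0.004,"y":-0.001,"z":0,"roll":0},{"x":0.004,"y":-0.0008,"z":0,"roll":0},{"x":0.004,"y":-0.0004,"z":0,"roll":0}]' >/dev/null
python3 pl.py 5
```

```text
clk 8.12 ang 252.5 r 44.9 z 0.0741 F [-1.1  3.7  0.3] w 0.215 tilt [0.029 0.029] q7 0.03
[ 0.0038 -0.0011] [ 0.0039 -0.0007] [ 0.0039 -0.0003] [ 0.0039 -0.    ] [0.0039 0.0003] 
clk 8.37 ang 260.8 r 45.0 z 0.0738 F [-9.1  3.4 12.3] w 0.222 tilt [0.01  0.034] q7 0.03
[ 0.0039 -0.0005] [ 0.0039 -0.0001] [0.0039 0.0002] [0.0039 0.0006] [0.0038 0.0009]
```

```bash
python3 -m handwheel '[{"x":0.005,"y":0,"z":0,"roll":0},{"x":0.005,"y":0,"z":0,"roll":0}]' >/dev/null
python3 pl.py 5
python3 -m handwheel '[{"x":0,"y":0,"z":0,"roll":0},{"x":0,"y":0,"z":0,"roll":0},{"x":0,"y":0,"z":0,"roll":0}]' >/dev/null
python3 pl.py 5
```

```text
clk 8.53 ang 260.9 r 44.9 z 0.0739 F [-10.    2.7   9.6] w 0.224 tilt [-0.014  0.037] q7 0.02
[ 0.0039 -0.0005] [ 0.0039 -0.0001] [0.0039 0.0002] [0.0039 0.0006] [0.0038 0.0009] 
clk 8.78 ang 260.3 r 44.9 z 0.0742 F [-2.1  2.4  2. ] w 0.221 tilt [-0.015  0.036] q7 0.02
[ 0.0039 -0.0006] [ 0.0039 -0.0002] [0.0039 0.0002] [0.0039 0.0005] [0.0038 0.0009]
```

At the stop: the force rises and the angle holds at about 260.5°. I release and rise.

```bash
python3 -m handwheel '[{"x":0,"y":0,"z":0,"roll":0},{"x":0,"y":0,"z":0,"roll":0},{"x":0,"y":0,"z":0,"roll":0},{"x":0,"y":0,"z":0,"roll":0},{"x":0,"y":0,"z":0,"roll":0}]' 0.07 >/dev/null
python3 -m handwheel '[{"x":0,"y":0,"z":0,"roll":0},{"x":0,"y":0,"z":0.02,"roll":0},{"x":0,"y":0,"z":0.035,"roll":0},{"x":0,"y":0,"z":0.035,"roll":0},{"x":0,"y":0,"z":0.02,"roll":0}]' 0.08 >/dev/null
python3 -m handwheel '[{"x":0,"y":0,"z":0,"roll":0},{"x":0,"y":0,"z":0,"roll":0},{"x":0,"y":0,"z":0,"roll":0},{"x":0,"y":0,"z":0,"roll":0},{"x":0,"y":0,"z":0,"roll":0}]'  >/dev/null
python3 st.py
cat > w.py <<'E'
import sys
from h import *
s=vision.snapshot('wrist'); save(s,sys.argv[1]); C=cloud(s)
hsv=cv2.cvtColor(s['img'],cv2.COLOR_RGB2HSV); H,Sa,V=[hsv[...,i].astype(int) for i in range(3)]
m=((H<6)|(H>172))&(Sa>150)&(C[...,2]>.095)&(C[...,2]<.107)
Q=C[m];print('knobtop',len(Q),Q.mean(0).round(4) if len(Q) else '')
b=(H>=4)&(H<14)&(Sa>90)
Q=C[b&(C[...,2]>.084)&(C[...,2]<.096)&(C[...,0]<.65)]; print('sealtop',len(Q),cv2.minAreaRect((Q[:,:2]*1000).astype(np.float32)))
g=(H>55)&(H<95)&(Sa>70); Q=C[g&(abs(C[...,2]-.03)<.004)];print('bed',cv2.minAreaRect((Q[:,:2]*1000).astype(np.float32)))
E
python3 w.py w2.png
```

```text
clk 10.03 tcp [0.5907 0.0034 0.1845] yawY -18.3 down [-0.02   0.024 -1.   ] F [-0.1  1.1  0.8] w 0.934 q7 -0.05
knobtop 427 [0.593  0.013  0.1002]
sealtop 905 ((560.1384887695312, -77.87384033203125), (36.583011627197266, 35.38091278076172), 71.92538452148438)
bed ((576.7107543945312, -15.24981689453125), (249.71844482421875, 85.0278549194336), 71.32290649414062)
```

View pics/w2.png

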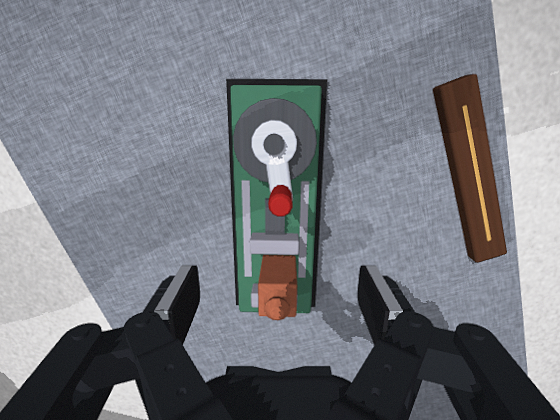

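The knob is at (280,203) and points towards the seal. Its angle of 260.2° gives crank ≈ 8.0 rad. The jaw bar has moved off the seal, which is at (277,300). Next I go to the seal.

```bash
python3 -m handwheel '[{"x":-0.010,"y":-0.027,"z":0,"roll":0},{"x":-0.010,"y":-0.025,"z":0,"roll":0},{"x":-0.005,"y":-0.012,"z":0,"roll":0},{"x":0,"y":0,"z":0,"roll":0},{"x":0,"y":0,"z":0,"roll":0}]' 0.085 >/dev/null
python3 -m handwheel '[{"x":0,"y":0,"z":0,"roll":0},{"x":0,"y":0,"z":0,"roll":0},{"x":0,"y":0,"z":0,"roll":0}]'  >/dev/null
python3 st.py
```

```text
clk 10.75 tcp [ 0.564  -0.0555  0.1784] yawY -17.8 down [-0.03   0.029 -0.999] F [0.3 0.  0.9] w 0.995 q7 0.07
```

```bash
python3 -m handwheel '[{"x":-0.003,"y":-0.012,"z":-0.01,"roll":0},{"x":-0.001,"y":-0.010,"z":-0.01,"roll":0},{"x":0,"y":0,"z":-0.01,"roll":0},{"x":0,"y":0,"z":0,"roll":0},{"x":0,"y":0,"z":0,"roll":0}]' >/dev/null
python3 -m handwheel '[{"x":0,"y":0,"z":0,"roll":0},{"x":0,"y":0,"z":0,"roll":0},{"x":0,"y":0,"z":0,"roll":0}]'  >/dev/null
python3 st.py
```

```text
clk 11.42 tcp [ 0.5628 -0.0711  0.1461] yawY -17.2 down [-0.028  0.033 -0.999] F [ 0.5 -0.  -0.4] w 0.997 q7 0.13
```

```bash
python3 -m handwheel '[{"x":-0.003,"y":-0.007,"z":-0.012,"roll":-0.015},{"x":0,"y":0,"z":-0.012,"roll":0},{"x":0,"y":0,"z":0,"roll":0},{"x":0,"y":0,"z":0,"roll":0},{"x":0,"y":0,"z":0,"roll":0}]' >/dev/null
python3 st.py
python3 w.py w3.png
```

```text
clk 11.83 tcp [ 0.5621 -0.0769  0.1242] yawY -18.0 down [-0.022  0.033 -0.999] F [ 0.1 -0.   0.1] w 0.99 q7 0.15
knobtop 1087 [0.5924 0.0114 0.1003]
sealtop 1858 ((571.623779296875, -42.79994201660156), (108.7850341796875, 35.69386291503906), 71.76506805419922)
bed ((571.2817993164062, -30.7796630859375), (215.1976776123047, 85.30060577392578), 71.35978698730469)
```

```bash
python3 -m handwheel '[{"x":-0.002,"y":-0.001,"z":-0.012,"roll":0},{"x":0,"y":0,"z":-0.014,"roll":0},{"x":0,"y":0,"z":-0.014,"roll":0},{"x":0,"y":0,"z":-0.008,"roll":0},{"x":0,"y":0,"z":0,"roll":0}]' >/dev/null
python3 -m handwheel '[{"x":0,"y":0,"z":0,"roll":0},{"x":0,"y":0,"z":0,"roll":0},{"x":0,"y":0,"z":0,"roll":0}]'  >/dev/null
python3 st.py
```

```text
clk 12.55 tcp [ 0.5653 -0.0779  0.081 ] yawY -17.8 down [-0.009  0.032 -0.999] F [ 0.3 -0.   0.7] w 0.994 q7 0.18
```

```bash
python3 -m handwheel '[{"x":-0.006,"y":0,"z":-0.010,"roll":-0.01},{"x":-0.001,"y":0,"z":-0.010,"roll":0},{"x":0,"y":0,"z":-0.004,"roll":0},{"x":0,"y":0,"z":0,"roll":0},{"x":0,"y":0,"z":0,"roll":0}]' >/dev/null
python3 -m handwheel '[{"x":0,"y":0,"z":0,"roll":0},{"x":0,"y":0,"z":0,"roll":0},{"x":0,"y":0,"z":0,"roll":0}]'  >/dev/null
python3 st.py
```

```text
clk 13.22 tcp [ 0.5621 -0.0785  0.0593] yawY -18.4 down [ 0.     0.031 -1.   ] F [-0.5 -0.1 -0.6] w 0.995 q7 0.2
```

```bash
python3 -m handwheel '[{"x":-0.002,"y":0,"z":-0.004,"roll":0},{"x":0,"y":0,"z":0,"roll":0},{"x":0,"y":0,"z":0,"roll":0},{"x":0,"y":0,"z":0,"roll":0}]' >/dev/null
python3 st.py
python3 -m handwheel '[{"x":0,"y":0,"z":0,"roll":0},{"x":0,"y":0,"z":0,"roll":0},{"x":0,"y":0,"z":0,"roll":0},{"x":0,"y":0,"z":0,"roll":0},{"x":0,"y":0,"z":0,"roll":0}]' 0.0 50 >/dev/null
python3 -m handwheel '[{"x":0,"y":0,"z":0,"roll":0},{"x":0,"y":0,"z":0,"roll":0},{"x":0,"y":0,"z":0,"roll":0},{"x":0,"y":0,"z":0,"roll":0},{"x":0,"y":0,"z":0,"roll":0}]'  >/dev/null
python3 st.py
```

```text
clk 13.55 tcp [ 0.5604 -0.0785  0.0555] yawY -18.3 down [ 0.002  0.031 -1.   ] F [-0.6 -0.4  0.5] w 0.996 q7 0.21
clk 14.38 tcp [ 0.5605 -0.0786  0.0557] yawY -18.3 down [ 0.002  0.031 -1.   ] F [0.1 0.3 0.1] w 0.416 q7 0.21
```

Gripped, with 35.5 mm between the pads. I lift straight up.

```bash
python3 -m handwheel '[{"x":0,"y":0,"z":0.006,"roll":0},{"x":0,"y":0,"z":0.008,"roll":0},{"x":0,"y":0,"z":0.008,"roll":0},{"x":0,"y":0,"z":0.008,"roll":0},{"x":0,"y":0,"z":0.008,"roll":0}]' >/dev/null
python3 st.py
python3 -m handwheel '[{"x":0,"y":0,"z":0.01,"roll":0},{"x":0,"y":0,"z":0.01,"roll":0},{"x":0,"y":0,"z":0.01,"roll":0},{"x":0,"y":0,"z":0.01,"roll":0},{"x":0,"y":0,"z":0.01,"roll":0}]' >/dev/null
python3 st.py
python3 -m handwheel '[{"x":0,"y":0,"z":0.01,"roll":0},{"x":0,"y":0,"z":0.01,"roll":0},{"x":0,"y":0,"z":0.0,"roll":0},{"x":0,"y":0,"z":0.0,"roll":0},{"x":0,"y":0,"z":0,"roll":0}]' >/dev/null
python3 st.py
```

```text
clk 14.8 tcp [ 0.5577 -0.0779  0.0942] yawY -18.3 down [-0.005  0.032 -0.999] F [ 0.5 -0.2 -2.9] w 0.414 q7 0.17
clk 15.22 tcp [ 0.5575 -0.0777  0.1505] yawY -18.4 down [-0.004  0.032 -0.999] F [ 0.5 -0.9 -2.9] w 0.41 q7 0.13
clk 15.63 tcp [ 0.559  -0.0783  0.1765] yawY -18.4 down [ 0.002  0.031 -1.   ] F [ 0.1  0.1 -2.3] w 0.41 q7 0.11
```

```bash
python3 -m handwheel '[{"x":-0.002,"y":0.01,"z":0,"roll":0},{"x":-0.003,"y":0.018,"z":0,"roll":0},{"x":-0.003,"y":0.02,"z":0,"roll":0},{"x":-0.003,"y":0.02,"z":0,"roll":0},{"x":-0.003,"y":0.02,"z":0,"roll":0}]' >/dev/null
python3 st.py
python3 -m handwheel '[{"x":-0.003,"y":0.02,"z":0,"roll":0},{"x":-0.003,"y":0.02,"z":0,"roll":0},{"x":-0.003,"y":0.02,"z":0,"roll":0},{"x":-0.003,"y":0.02,"z":0,"roll":0},{"x":-0.003,"y":0.02,"z":0,"roll":0}]' >/dev/null
python3 st.py
```

```text
clk 16.05 tcp [0.5417 0.0081 0.1737] yawY -19.0 down [-0.003  0.027 -1.   ] F [ 0.  -0.2 -2.3] w 0.415 q7 -0.05
clk 16.47 tcp [0.5209 0.1175 0.1698] yawY -18.9 down [-0.014  0.028 -1.   ] F [ 0.7  0.8 -2. ] w 0.415 q7 -0.24
```

```bash
python3 -m handwheel '[{"x":-0.002,"y":0.02,"z":0,"roll":0},{"x":-0.002,"y":0.02,"z":0,"roll":0},{"x":-0.002,"y":0.02,"z":0,"roll":0},{"x":-0.002,"y":0.02,"z":0,"roll":0},{"x":-0.002,"y":0.02,"z":0,"roll":0}]' >/dev/null
python3 st.py
python3 -m handwheel '[{"x":-0.001,"y":0.02,"z":0,"roll":0},{"x":-0.001,"y":0.016,"z":0,"roll":0},{"x":0,"y":0.012,"z":0,"roll":0},{"x":0,"y":0.006,"z":0,"roll":0},{"x":0,"y":0.002,"z":0,"roll":0}]' >/dev/null
python3 -m handwheel '[{"x":0,"y":0,"z":0,"roll":0},{"x":0,"y":0,"z":0,"roll":0},{"x":0,"y":0,"z":0,"roll":0},{"x":0,"y":0,"z":0,"roll":0},{"x":0,"y":0,"z":0,"roll":0}]'  >/dev/null
python3 st.py
```

```text
clk 16.88 tcp [0.5037 0.2269 0.1657] yawY -18.7 down [-0.025  0.028 -0.999] F [-0.2 -0.5 -2.9] w 0.418 q7 -0.43
clk 17.72 tcp [0.4944 0.2907 0.1607] yawY -18.3 down [-0.037  0.025 -0.999] F [ 0.4  0.  -2.9] w 0.412 q7 -0.53
```

```bash
python3 -m handwheel '[{"x":0,"y":0.01,"z":-0.005,"roll":0},{"x":0,"y":0.01,"z":-0.006,"roll":0},{"x":0,"y":0.006,"z":-0.005,"roll":0},{"x":0,"y":0.001,"z":-0.001,"roll":0},{"x":0,"y":0,"z":0,"roll":0}]' >/dev/null
python3 -m handwheel '[{"x":0,"y":0,"z":0,"roll":0},{"x":0,"y":0,"z":0,"roll":0},{"x":0,"y":0,"z":0,"roll":0},{"x":0,"y":0,"z":0,"roll":0},{"x":0,"y":0,"z":0,"roll":0}]'  >/dev/null
python3 st.py
```

```text
clk 18.55 tcp [0.4947 0.3194 0.1416] yawY -18.4 down [-0.037  0.024 -0.999] F [-1.6 -0.6 -1.6] w 0.413 q7 -0.56
```

```bash
python3 -m handwheel '[{"x":0,"y":0,"z":0,"roll":0},{"x":0,"y":0,"z":0,"roll":0},{"x":0,"y":0,"z":0,"roll":0}]' >/dev/null
python3 - <<'E'
from h import *
for n in('scene','side'):
    s=vision.snapshot(n); C=cloud(s)
    hsv=cv2.cvtColor(s['img'],cv2.COLOR_RGB2HSV); H,Sa,V=[hsv[...,i].astype(int) for i in range(3)]
    for nm,m in dict(red=((H<6)|(H>172))&(Sa>120)&(C[...,2]>.085)&(np.hypot(C[...,0]-.6,C[...,1]-.056)<.075),paste=((H<4)|(H>175))&(Sa>190)&(C[...,2]<.025),blue=(H>98)&(H<125)&(Sa>130)&(V>60)&(C[...,2]<.03)&(C[...,2]>0)&(C[...,0]<1),seal=(H>=4)&(H<14)&(Sa>90)&(C[...,2]>.08)&(C[...,1]>.2)&(C[...,0]<.6)).items():
        Q=C[m]; 
        if len(Q): print(n,nm,len(Q),np.median(Q,0).round(3),np.percentile(Q,2,axis=0).round(3),np.percentile(Q,98,axis=0).round(3))
    cv2.imwrite(f'pics/{n}_end.png',s['img'][:,:,::-1])
a=cv2.imread('pics/scene_end.png')[140:300,250:450];b=cv2.imread('pics/side_end.png')[80:240,180:380]
cv2.imwrite('pics/end.png',cv2.resize(cv2.hconcat([a,b]),(800,320)))
s=bot.read_state();print(abs(s['qd']).max())
E
python3 st.py
```

```text
scene red 60 [0.596 0.016 0.097] [0.587 0.007 0.085] [0.601 0.021 0.102]
scene paste 533 [0.491 0.319 0.015] [0.459 0.287 0.011] [0.519 0.35  0.018]
scene blue 854 [-0.907 -0.5    0.017] [-1.122 -0.618  0.002] [0.536 0.359 0.025]
scene seal 4136 [0.513 0.316 0.467] [0.019 0.258 0.118] [0.55  0.355 0.551]
side red 84 [0.592 0.004 0.097] [ 0.583 -0.001  0.086] [0.6   0.016 0.102]
side paste 202 [0.493 0.32  0.015] [0.46  0.293 0.012] [0.524 0.347 0.017]
side blue 141 [0.492 0.331 0.019] [0.452 0.273 0.01 ] [0.533 0.358 0.024]
side seal 9362 [0.103 1.374 0.197] [-0.471  0.275  0.085] [0.519 1.877 0.43 ]
0.0025364023876038536
clk 18.9 tcp [0.4951 0.3189 0.1421] yawY -18.5 down [-0.037  0.024 -0.999] F [ 0.2  0.7 -2.2] w 0.411 q7 -0.56
```

View pics/end.png

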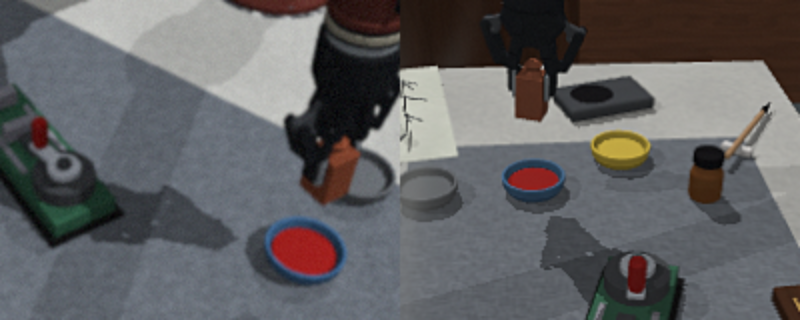

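The end view shows the seal upright in the gripper above the blue dish, with the crank handle still towards the seal side. One numeric check of the seal's tilt and axis, then I hand it in.

Run:
```python
from h import *
for n in('scene','side'):
    s=vision.snapshot(n); C=cloud(s)
    hsv=cv2.cvtColor(s['img'],cv2.COLOR_RGB2HSV); H,Sa=hsv[...,0].astype(int),hsv[...,1]
    m=(H>=4)&(H<14)&(Sa>90)&(np.hypot(C[...,0]-.495,C[...,1]-.319)<.04)&(C[...,2]>.09)&(C[...,2]<.2)
    Q=C[m]; print(n,len(Q),Q.min(0).round(3),Q.max(0).round(3),'mean',Q.mean(0).round(3))
    g=np.random.default_rng(0); best=None
    for _ in range(300):
        a=Q[g.choice(len(Q),3,False)]; v=np.cross(a[1]-a[0],a[2]-a[0])
        if np.linalg.norm(v)<1e-5: continue
        v/=np.linalg.norm(v); i=abs((Q-a[0])@v)<.002
        if best is None or i.sum()>best.sum(): best=i
    P=Q[best]; v=np.linalg.svd(P-P.mean(0),full_matrices=False)[2][2]; print(' face normal',v.round(3),best.sum(),'tilt deg',np.degrees(np.arcsin(v[2])).round(1))
```

```text
scene 445 [0.479 0.299 0.119] [0.52  0.341 0.198] mean [0.504 0.329 0.157]
 face normal [-0.333 -0.943  0.003] 235 tilt deg 0.2
side 400 [0.46  0.292 0.118] [0.529 0.332 0.199] mean [0.494 0.304 0.157]
 face normal [ 0.287  0.958 -0.015] 210 tilt deg -0.9
```

```bash
python3 -c "
from bench import bot
print(bot.job_done())"; python3 st.py
```

```text
the job is handed in; nothing more can be done
None
the job is handed in; nothing more can be done
```

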